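# Gauge two tube adapters and pull the tight one

### The job

Check both white tube adapters with the plug gauge from the grey stand, starting with the one at the rack's blue-marked end: gently lower the gauge into the bore until its collar sits on the adapter or it stops part-way. Leave the gauge standing fully home in the adapter that passes, which stays in its nest, and set the one that fails upright in the red tray. Do not force or drop anything, and leave the bottle, jar and wrench where they are.

Things in the scene. Friction and masses are not known exactly. Their poses are not given: they have to be found in the camera images.
- adapter_a_center (a point): White-painted aluminium tube adapter, a block 44 x 44 x 40 mm high, 200 g, with an upright 17.5 mm bore through its middle. It stands loose in a rack nest, its sides parallel to the rack's. The point is its centre, 20 mm below the bore's mouth; z up along the bore. Of the two adapters one is bored full size; the other, alike to the eye, has a hidden ledge 12 mm below the mouth. Which one is not told.
- adapter_b_center (a point): The other tube adapter, outwardly identical: all said of adapter_a holds. The point is its centre. A full-size bore takes the gauge until the collar rests on the adapter's top (nose end 32 mm below the mouth); the one with the ledge stops it hard at 12 mm.
- gauge_grip (a point): Plug gauge, upright in its stand, 150 g: steel nose 16 mm in diameter, 32 mm long, its last 2.5 mm tapered to 13.6 mm; above it a collar 28 mm in diameter, 5 mm thick; above that a round green handle 22 mm in diameter, 50 mm long, with a yellow band on top. The point is the handle's middle, 25 mm above the collar, 62 mm above the nose's end; z up along the gauge.
- gauge_tip (a point): The centre of the lower end of the gauge's nose, 62 mm below gauge_grip along the gauge's axis.
- nest_blue (a point): The fixed grey rack is 90 mm along x and 230 mm along y, 18 mm high, with two square nests 10 mm deep, 116 mm apart along its y. This point is the centre of the floor (8 mm above the bench) of the nest at the end marked with a blue strip (+y of the rack). x is across the rack, y along it, z up.
- nest_plain (a point): The centre of the floor of the rack's other nest, at the unmarked end; axes as nest_blue.
- stand_hole (a point): The fixed grey gauge stand is a block 64 x 64 x 40 mm high. This point is the centre of the mouth, in its top, of an upright hole 20 mm in diameter and 36 mm deep, in which the gauge's nose hangs with the collar resting on the stand's top.
- tray_in (a point): The fixed red reject tray is 150 mm (x) by 130 mm (y), 25 mm high, open on top, its walls and floor 5 mm thick. This point is the centre of its inner floor; x and y along its sides.
- reagent: Bystander: glass reagent bottle with a blue cap, 70 mm in diameter, 130 mm high; origin at the centre of its underside. Not to be moved.
- jar: Bystander: small amber jar with a white cap, 48 mm in diameter, 50 mm high; origin at the centre of its underside. Not to be moved.
- wrench: Bystander: steel wrench 150 mm long, lying flat; origin at its underside, x along it. Not to be moved.
Not all that is in view belongs to the job. What is shaped like the part that bears adapter_b_center but purple or yellow is not meant. Of the things that look like the part that bears tray_in, take the one that is nearest to the robot's base at the start.

How it is judged (in metres and radians):
On the way, in this order (a step that is already met when the one before it is completed fails the run):
1. the gauge has been lowered into the adapter in the blue-marked nest until its collar is within 2.5 mm of the adapter (full bore) or it bears on the ledge inside (tight bore) (((horizontal distance between adapter_a_center and nest_blue below 0.012 m and x of gauge_tip in the frame of adapter_a_center between -0.003 and 0.003 m and y of gauge_tip in the frame of adapter_a_center between -0.003 and 0.003 m and z of gauge_tip in the frame of adapter_a_center between -0.02 and -0.0095 m) or (horizontal distance between adapter_a_center and nest_blue below 0.012 m and x of gauge_tip in the frame of adapter_a_center between -0.003 and 0.003 m and y of gauge_tip in the frame of adapter_a_center between -0.003 and 0.003 m and z of gauge_tip in the frame of adapter_a_center between 0.002 and 0.0105 m and contact force between gauge and adapter_a above 0.3 N) or (horizontal distance between adapter_b_center and nest_blue below 0.012 m and x of gauge_tip in the frame of adapter_b_center between -0.003 and 0.003 m and y of gauge_tip in the frame of adapter_b_center between -0.003 and 0.003 m and z of gauge_tip in the frame of adapter_b_center between -0.02 and -0.0095 m) or (horizontal distance between adapter_b_center and nest_blue below 0.012 m and x of gauge_tip in the frame of adapter_b_center between -0.003 and 0.003 m and y of gauge_tip in the frame of adapter_b_center between -0.003 and 0.003 m and z of gauge_tip in the frame of adapter_b_center between 0.002 and 0.0105 m and contact force between gauge and adapter_b above 0.3 N))), for 0.1 s.
2. the same has been done with the adapter in the unmarked nest (((horizontal distance between adapter_a_center and nest_plain below 0.012 m and x of gauge_tip in the frame of adapter_a_center between -0.003 and 0.003 m and y of gauge_tip in the frame of adapter_a_center between -0.003 and 0.003 m and z of gauge_tip in the frame of adapter_a_center between -0.02 and -0.0095 m) or (horizontal distance between adapter_a_center and nest_plain below 0.012 m and x of gauge_tip in the frame of adapter_a_center between -0.003 and 0.003 m and y of gauge_tip in the frame of adapter_a_center between -0.003 and 0.003 m and z of gauge_tip in the frame of adapter_a_center between 0.002 and 0.0105 m and contact force between gauge and adapter_a above 0.3 N) or (horizontal distance between adapter_b_center and nest_plain below 0.012 m and x of gauge_tip in the frame of adapter_b_center between -0.003 and 0.003 m and y of gauge_tip in the frame of adapter_b_center between -0.003 and 0.003 m and z of gauge_tip in the frame of adapter_b_center between -0.02 and -0.0095 m) or (horizontal distance between adapter_b_center and nest_plain below 0.012 m and x of gauge_tip in the frame of adapter_b_center between -0.003 and 0.003 m and y of gauge_tip in the frame of adapter_b_center between -0.003 and 0.003 m and z of gauge_tip in the frame of adapter_b_center between 0.002 and 0.0105 m and contact force between gauge and adapter_b above 0.3 N))), for 0.1 s.
At the end, for the whole second after the job is handed in: One adapter stands upright in its nest, within 6 mm of its start, with the gauge fully home in its bore (collar within 2.5 mm of its top); the other, into which the gauge does not go fully, stands upright (0.1 rad) on the red tray's floor; all at rest (((x of gauge_tip in the frame of adapter_a_center between -0.003 and 0.003 m and y of gauge_tip in the frame of adapter_a_center between -0.003 and 0.003 m and z of gauge_tip in the frame of adapter_a_center between -0.02 and -0.0095 m and distance of adapter_a_center from where it was at the start of the episode below 0.006 m and angle between adapter_a_center's own z axis and vertical below 0.06 rad and x of adapter_b_center in the frame of tray_in between -0.06 and 0.06 m and y of adapter_b_center in the frame of tray_in between -0.05 and 0.05 m and z of adapter_b_center in the frame of tray_in between 0.015 and 0.025 m and angle between adapter_b_center's own z axis and vertical below 0.1 rad) or (x of gauge_tip in the frame of adapter_b_center between -0.003 and 0.003 m and y of gauge_tip in the frame of adapter_b_center between -0.003 and 0.003 m and z of gauge_tip in the frame of adapter_b_center between -0.02 and -0.0095 m and distance of adapter_b_center from where it was at the start of the episode below 0.006 m and angle between adapter_b_center's own z axis and vertical below 0.06 rad and x of adapter_a_center in the frame of tray_in between -0.06 and 0.06 m and y of adapter_a_center in the frame of tray_in between -0.05 and 0.05 m and z of adapter_a_center in the frame of tray_in between 0.015 and 0.025 m and angle between adapter_a_center's own z axis and vertical below 0.1 rad)) and linear speed of each of adapter_a, adapter_b, gauge below 0.02 m/s); the robot touches nothing.
It fails at once if the gauge is forced: it presses on an adapter with more than 35 N (contact force between gauge and adapter_a above 35 N or contact force between gauge and adapter_b above 35 N).
It fails at once if the gauge or an adapter is dropped or thrown (faster than 0.9 m/s, as after a fall of 4 cm, with no finger on it) ((linear speed of gauge above 0.9 m/s and contact force between the fingers and gauge below 0.05 N) or (linear speed of adapter_a above 0.9 m/s and contact force between the fingers and adapter_a below 0.05 N) or (linear speed of adapter_b above 0.9 m/s and contact force between the fingers and adapter_b below 0.05 N)).
It fails at once if the bottle, the jar or the wrench is moved by more than 2 cm (distance of any of reagent, jar, wrench from where it was at the start of the episode above 0.02 m).
It also fails if it takes over 72 s, if anything falls off the work surface, if the arm or the gripper's body presses on something with over 40 N, if the wrist force passes 120 N, or if a joint passes its speed limit or range.

### The arm

A 6-joint arm with a two-finger parallel gripper is mounted at the origin on the work surface. World frame = base frame: x ahead of the robot, y to its left, z up, the work surface at z = 0. Lengths are in mm, angles in rad, forces in N, time in s.
With the tool pointing down it reaches from about 325 to 1000 mm from the base axis. Payload 5.1 kg.
Tool frame: the origin (TCP) lies midway between the tips of the shut fingers; the grasp point (between the pads) lies 19 mm behind it; z points along the fingers, y is the line along which they close (so a half turn about z gives the same grasp; the last joint's range is limited). The gripper opens to 85 mm and grips with 20 to 120 N. Pads are 22 mm wide; open, the fingers measure 114 mm over their backs; the gripper's body (76 mm by 85 mm) begins 54 mm behind the grasp point. The pads swing forward as they close: fully open they stand 13 mm farther back than shut.
Start: joints at [1.045, 0.124, 1.65, -0, 1.367, -0.083], TCP at [278.524, 587.289, 231.322] pointing down, gripper open.
Joint ranges: [-2.61, 2.61], [-1.02, 2.33], [0.03, 2.71], [-1.35, 4.49], [0.32, 2.68], [-2.91, 2.91]. Speed limits (rad/s): [2.57, 2.57, 3.14, 3.14, 3.14, 3.14].

### API

Orientations are given as a 3x3 rotation matrix whose columns are the frame's x, y, z axes.
In Python, from rig import * gives the robot as it stands.
- The arm moves only by the tool jog_arm, never from a script. Its argument "rows" is one flat list of numbers, 5 for each row, row after row: the shift along the tool's x, y, z in m, then the turn about the tool's z in degrees, then the closure, from 0 (fully open) to 1 (shut). In form: [dx, dy, dz, spin, hand, dx, dy, dz, spin, hand, ...]. A call has 1 to 12 rows; each row is the pose to reach, as a shift and turn from the pose commanded when the call began, along the tool's axes at that moment; what a row does not reach only later rows make up. A row lasts 1/8 s, in which the tool goes at most 62.5 mm and 10.7 degrees, less where a joint would pass 70% of its speed; a pose out of reach is approached as far as the arm can. A call with a gripper value outside its range is refused whole. The fingers move at their own pace and stop on an object; "grip_force" is the grip in N (left out, the last holds). Time passes only in rows, so rows that repeat a pose let the fingers close. It gives the time, the measured TCP pose, the force, the opening and the grip force at its end, in the units of the state.
- get_state(): the state, without advancing time (a new reading comes with each control period).
- get_image(name): name is "scene" or "top" or "wrist"; returns the picture (420x560x3 uint8, blue, green, red); there is no depth.
- get_calibration(name): a dict with "fx", "fy", "cx", "cy" (pixels), "extrinsics" (4x4, takes a point from camera to world coordinates); the wrist camera has in their place "T_tool_cam" (4x4, takes a point from camera to tool coordinates, whose origin is the TCP and whose axes are the flange's). Camera axes: x right, y down, z forward; pixel columns grow to the right and rows downward; lengths in mm; the calibration is good to about 2 mm. A picture is of the moment at which its call begins: read the wrist's pose just before it. get_calibration takes no time and is no camera call.
- hand_in(): hands the job in; it is judged then, once.
Trained networks look in the newest picture that a camera, given by its name, has taken for a name from the list of things; names that differ only in an ending like _2 or _b are one class to them, and where a whole thing is asked for, a point or a joint stands for the part that bears it (a point fixed in the world has none). Each returns a list of dicts, best first, with "conf" (0 to 1); they miss things now and then, are a little off and sometimes report something else, mostly with a low value. They report only what shows in the picture. A call takes as long as a camera call. They do not tell look-alikes from the thing itself.
- spot_in(camera, thing): "box" ([left, top, right, bottom] in pixels, round what is visible of it).
The state is a dict: "time": time; "q": joint angles; "qd": joint speeds; "tau": joint torques, N m; "eef_pos": TCP position; "eef_rot": TCP orientation; "wrist_force": force on the tool from outside, world axes, zero at the start; "ft_torque": the same for the moment, N m; "gripper_width": finger opening in mm; "gripper_force": force on a finger pad.
Only numpy, scipy, OpenCV 4.12 (cv2) and the standard library are available. Lean on these libraries where they do the work, as an engineer would, in place of code of your own. Each camera call takes 0.05 s, during which the arm holds its last target. There are 200 camera calls.

## Working session

There is one attempt and no reset: what is moved stays moved. The work goes in short steps, Python scripts to look and compute and a tool call to move; the robot and the scene stay as the last step left them, time stands still between calls to the robot, and variables do not carry over. Pictures are saved under pics/ and viewed, at most 10 in all, crops included, and the job is handed in when it is done.

Besides the shell and the picture viewer there is one more tool, called after ">>>" by a JSON object that holds its "fn" and its "kwargs". jog_arm: Moves the arm, as the interface text tells. Its arguments: {"type":"object","properties":{"rows":{"type":"array","items":{"type":"number"}},"grip_force":{"type":"number"}},"required":["rows"]}

```bash
mkdir -p pics
python3 - <<'E'
from rig import *
import cv2,numpy as np
s=get_state();print(s['time'],s['eef_pos'],np.round(s['eef_rot'],3).tolist(),s['gripper_width'])
a=get_image("top");b=get_image("scene")
cv2.imwrite("pics/top.png",a);cv2.imwrite("pics/scene.png",b)
for n in("top","scene"):
  c=get_calibration(n);print(n,{k:np.round(v,3).tolist() for k,v in c.items()})
print({k:np.round(v,3).tolist() for k,v in get_calibration("wrist").items()})
for t in["adapter_a_center","gauge_grip","nest_blue","stand_hole","tray_in","reagent","jar","wrench"]:
  try: print(t,[(np.round(d['box']).tolist(),round(d['conf'],2)) for d in spot_in("top",t)])
  except Exception as e: print(t,e)
E
```

```text
0.0 [278.21944794 586.76253485 230.0459147 ] [[-0.904, 0.428, -0.001], [0.428, 0.904, -0.002], [0.0, -0.002, -1.0]] 85.32048869852075
top {'fx': 493.325, 'fy': 493.325, 'cx': 276.781, 'cy': 210.292, 'extrinsics': [[0.019, -0.974, 0.224, 278.785], [-1.0, -0.019, 0.003, -85.086], [0.001, -0.224, -0.975, 1281.409], [0.0, 0.0, 0.0, 1.0]]}
scene {'fx': 499.976, 'fy': 499.976, 'cx': 277.825, 'cy': 213.414, 'extrinsics': [[-0.883, 0.266, -0.387, 1089.024], [0.469, 0.505, -0.724, 939.617], [0.003, -0.821, -0.57, 897.274], [0.0, 0.0, 0.0, 1.0]]}
{'fx': 300.754, 'fy': 300.754, 'cx': 278.92, 'cy': 209.468, 'T_tool_cam': [[-0.0, -0.949, -0.316, 81.037], [1.0, -0.001, 0.0, 0.265], [-0.0, -0.316, 0.949, -141.524], [0.0, 0.0, 0.0, 1.0]]}
adapter_a_center [([105.0, 240.0, 121.0, 253.0], 0.68), ([277.0, 224.0, 296.0, 246.0], 0.64)]
gauge_grip [([107.0, 241.0, 126.0, 250.0], 0.62)]
nest_blue [([220.0, 198.0, 307.0, 261.0], 0.9)]
stand_hole [([101.0, 235.0, 133.0, 262.0], 0.83), ([230.0, 208.0, 254.0, 228.0], 0.61), ([219.0, 201.0, 313.0, 258.0], 0.49)]
tray_in [([401.0, 209.0, 466.0, 274.0], 0.77), ([326.0, 210.0, 384.0, 274.0], 0.62)]
reagent [([105.0, 148.0, 144.0, 181.0], 0.96)]
jar [([230.0, 141.0, 249.0, 162.0], 0.82), ([230.0, 208.0, 254.0, 230.0], 0.61)]
wrench [([352.0, 148.0, 380.0, 199.0], 0.92)]
```

View pics/top.png

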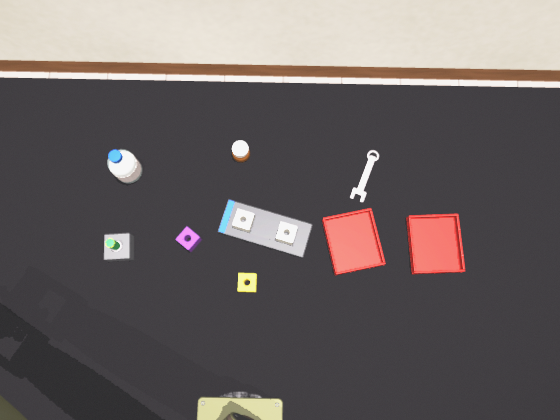

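View pics/scene.png

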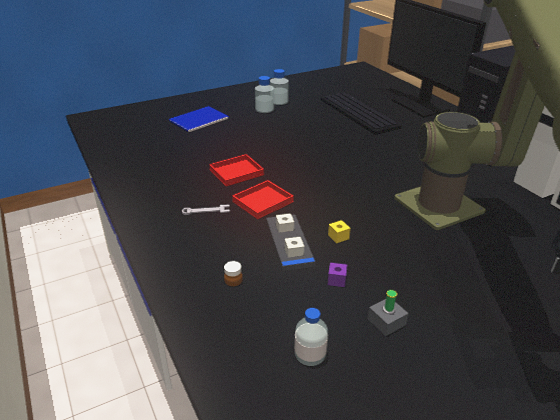

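The top view shows the gauge and stand at (115,246). The rack has its blue end to the left, with white adapters at (243,219) and (287,232). The purple (188,238) and yellow (247,283) blocks are decoys. There are two trays, at (354,241) and (436,244). I'll compute their distances from the base and confirm in an enlarged crop.

```bash
cat > h.py <<'E'
from rig import *
import cv2,numpy as np
def ray(cam,u,v,z,st=None):
  c=get_calibration(cam)
  if cam=="wrist":
    T=np.eye(4);T[:3,:3]=st['eef_rot'];T[:3,3]=st['eef_pos'];E=T@np.array(c['T_tool_cam'])
  else: E=np.array(c['extrinsics'])
  d=E[:3,:3]@[(u-c['cx'])/c['fx'],(v-c['cy'])/c['fy'],1];o=E[:3,3]
  return o+d*(z-o[2])/d[2]
def tool(st,p): return np.array(st['eef_rot']).T@(np.array(p)-st['eef_pos'])
E
python3 - <<'E'
from h import *
a=cv2.imread("pics/top.png")
for n,u,v,z in[("gaugetop",112,243.5,95),("stand",117,247,40),("adB",243,219.5,48),("adP",287,232.5,48),("tray1",354,241.5,15),("tray2",436,244,15),("blue strip",226,217,18),("bottle",125,166,60),("jar",240.5,151,50),("wrench",366,176,5),("rackL",226,202,18),("rackLb",219,231,18),("rackR",311,229,18),("rackRb",304,255,18),("purple",188,238,40),("yellow",247,283,40)]:
  p=ray("top",u,v,z);print(n,p.round(),round(np.hypot(*p[:2])))
c=a[195:280,90:470];c=cv2.resize(c,None,fx=2.1,fy=2.1,interpolation=cv2.INTER_CUBIC)
d=cv2.resize(a[200:280,315:475],None,fx=5,fy=5,interpolation=cv2.INTER_CUBIC)
cv2.imwrite("pics/crop.png",np.vstack([cv2.copyMakeBorder(c,0,0,0,800-c.shape[1],0) if c.shape[1]<800 else c[:,:800],d]))
E
```

```text
gaugetop [461. 318.  95.] 560
stand [461. 323.  40.] 563
adB [537.   5.  48.] 537
adP [ 505. -108.   48.] 517
tray1 [ 491. -283.   15.] 567
tray2 [ 489. -495.   15.] 696
blue strip [549.  52.  18.] 551
bottle [670. 315.  60.] 740
jar [721.  18.  50.] 721
wrench [ 672. -319.    5.] 744
rackL [589.  54.  18.] 592
rackLb [511.  69.  18.] 516
rackR [ 521. -171.   18.] 549
rackRb [ 453. -153.   18.] 478
purple [488. 144.  40.] 509
yellow [377. -10.  40.] 377
```

View pics/crop.png

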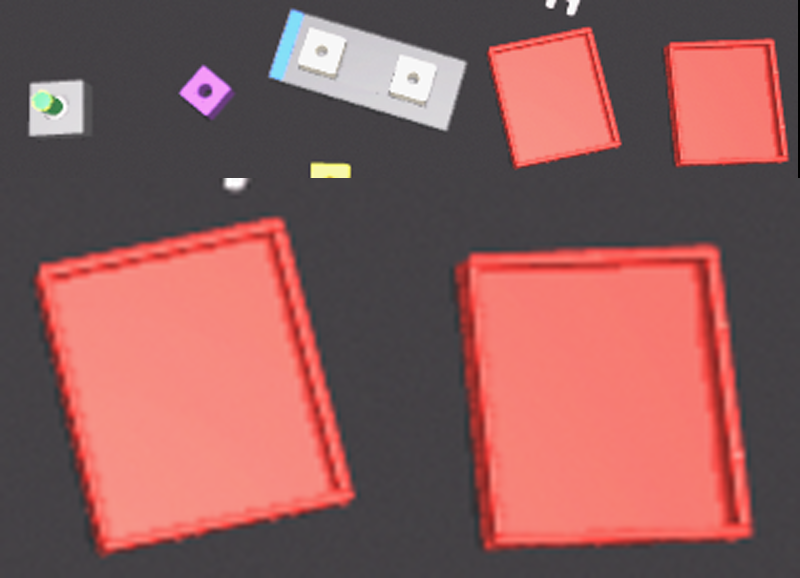

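The tray nearer the base is the left one, at (354,241): 567 mm against 696 mm. The white adapters in the grey rack are confirmed, and the purple and yellow blocks are not meant. Next I'll go above the gauge.

>>> {"fn": "jog_arm", "kwargs": {"rows": [-0.28,-0.163,0.05,-9.5,0,-0.28,-0.163,0.05,-9.5,0,-0.28,-0.163,0.05,-9.5,0,-0.28,-0.163,0.05,-9.5,0,-0.28,-0.163,0.05,-9.5,0,-0.28,-0.163,0.05,-9.5,0,-0.28,-0.163,0.05,-9.5,0,-0.28,-0.163,0.05,-9.5,0,-0.28,-0.163,0.05,-9.5,0,-0.28,-0.163,0.05,-9.5,0]}}

```text
time: 1.75
eef_pos: [461.2, 321.0, 181.5]
eef_rot: [[-0.962, 0.272, 0.0], [0.272, 0.962, 0.0], [-0.0, 0.0, -1.0]]
wrist_force: [0.1, -0.2, 0.1]
gripper_width: 85.5
gripper_force: 0.0
```

Run:
```python
from h import *
s=get_state();print(s['time'],s['eef_pos'],np.round(s['eef_rot'],3).tolist(),s['qd'].round(3) if hasattr(s['qd'],'round') else s['qd'])
a=get_image("wrist");cv2.imwrite("pics/w1.png",a)
for t in["gauge_grip","stand_hole"]:print(t,[(np.round(d['box']).tolist(),round(d['conf'],2)) for d in spot_in("wrist",t)])
```

```text
1.75 [461.19108324 321.02389661 181.52031935] [[-0.962, 0.272, 0.0], [0.272, 0.962, 0.0], [-0.0, 0.0, -1.0]] [-0.007 -0.003  0.003 -0.003  0.002  0.   ]
gauge_grip [([269.0, 186.0, 298.0, 228.0], 0.95)]
stand_hole [([242.0, 154.0, 321.0, 237.0], 0.98)]
```

View pics/w1.png

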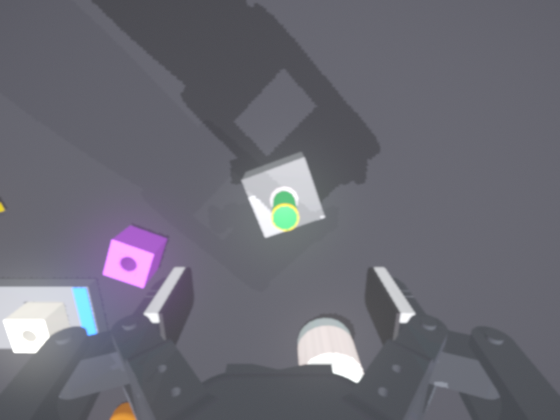

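The wrist view shows the gauge in its stand, with the yellow-banded top at about (285,217) and the collar around (284,197). The purple block is at left, and the bottle is at the bottom, beyond the fingers.

```bash
cat >> h.py <<'E'
def gtop(a,st,z,ring=True):
  "centre of yellow-ringed gauge top"
  h=cv2.cvtColor(a,cv2.COLOR_BGR2HSV)
  m=cv2.inRange(h,(18,110,80),(42,255,255))
  m=cv2.morphologyEx(m,cv2.MORPH_CLOSE,np.ones((3,3)))
  cs=[c for c in cv2.findContours(m,cv2.RETR_EXTERNAL,cv2.CHAIN_APPROX_NONE)[0] if len(c)>30]
  r=[]
  for c in cs:
    e=cv2.fitEllipse(cv2.convexHull(c));r.append((np.round(e[0],1),np.round(e[1],1),ray("wrist",*e[0],z,st).round(1)))
  return r
E
python3 - <<'E'
from h import *
s=get_state();a=cv2.imread("pics/w1.png")
for r in gtop(a,s,95):print(r, tool(s,r[2]).round(1))
print(ray("top",112,243.5,95), ray("wrist",284,197,45,s))
E
```

```text
(array([284.4, 210.7]), array([15.7, 23. ]), array([458.7, 326.1,  95. ])) [ 4.2  4.7 86.4]
[461.2690472  317.80495084  95.        ] [461.72078681 325.76116597  45.        ]
```

Run:
```python
from h import *
s=get_state();a=cv2.imread("pics/w1.png")
h=cv2.cvtColor(a,cv2.COLOR_BGR2HSV)[180:240,260:310]
m=cv2.inRange(h,(18,80,60),(90,255,255));n,l,st,_=cv2.connectedComponentsWithStats(m);print(st)
b=st[1:][st[1:,4].argmax()];L,T,w,hh=b[:4]+[260,180,0,0]
u=L+(w-1)/2;v=T+hh-1-(w-1)/2;print(u,v,w)
for z in(95,):p=ray("wrist",u,v,z,s);print(p,tool(s,p))
```

```text
[[   0    0   50   60 2199]
 [  12   12   27   40  801]]
285.0 218.0 27
[464.83443508 324.87547651  95.        ] [-2.06712957  5.17864772 86.3812967 ]
```

>>> {"fn": "jog_arm", "kwargs": {"rows": [-0.002,0.005,0.05,0,0,-0.002,0.005,0.05,0,0,-0.002,0.005,0.05,0,0,-0.002,0.005,0.05,0,0]}}

```text
time: 2.4
eef_pos: [466.1, 324.9, 133.6]
eef_rot: [[-0.962, 0.273, 0.003], [0.273, 0.962, 0.002], [-0.002, 0.002, -1.0]]
wrist_force: [-0.3, -0.2, 0.3]
gripper_width: 85.6
gripper_force: 0.0
```

```bash
cat >> h.py <<'E'
def gaugetop(a,roi,st,z):
  x0,y0,x1,y1=roi
  h=cv2.cvtColor(a,cv2.COLOR_BGR2HSV)[y0:y1,x0:x1]
  m=cv2.inRange(h,(18,80,60),(90,255,255));n,l,s,_=cv2.connectedComponentsWithStats(m)
  b=s[1:][s[1:,4].argmax()];L,T,w,hh=b[:4]+[x0,y0,0,0]
  u=L+(w-1)/2;v=T+hh-1-(w-1)/2;p=ray("wrist",u,v,z,st)
  return (L,T,w,hh),u,v,p.round(1),tool(st,p).round(1)
E
python3 - <<'E'
from h import *
s=get_state();a=get_image("wrist");cv2.imwrite("pics/w2.png",a)
print(s['eef_pos'],gaugetop(a,(240,150,330,320),s,95))
E
```

```text
[466.05057327 324.871084   133.56554093] ((np.int64(263), np.int64(203), np.int64(33), np.int64(51)), np.float64(279.0), np.float64(237.0), array([464.1, 325.8,  95. ]), array([ 2.2,  0.3, 38.6]))
```

View pics/w2.png

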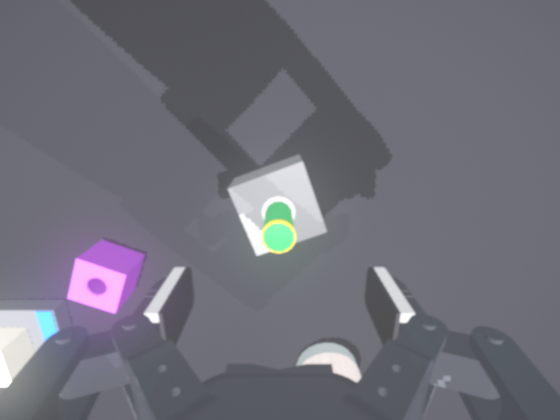

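The gauge top is at (279.5,237), nearly centred. I'll descend and grip.

>>> {"fn": "jog_arm", "kwargs": {"rows": [0.001,0,0.04,0,0,0.001,0,0.079,0,0,0.001,0,0.079,0,0,0.001,0,0.079,0,0,0.001,0,0.079,0,0.6,0.001,0,0.079,0,1,0.001,0,0.079,0,1,0.001,0,0.079,0,1,0.001,0,0.079,0,1,0.001,0,0.079,0,1,0.001,0,0.079,0,1], "grip_force": 40}}

```text
time: 3.82
eef_pos: [464.3, 324.8, 52.9]
eef_rot: [[-0.962, 0.273, 0.001], [0.273, 0.962, 0.0], [-0.0, 0.001, -1.0]]
wrist_force: [-0.5, -1.0, 5.1]
gripper_width: 20.9
gripper_force: 39.0
```

>>> {"fn": "jog_arm", "kwargs": {"rows": [0,0,-0.05,0,1,0,0,-0.11,0,1,-0.02,-0.04,-0.11,0,1,-0.157,-0.284,-0.11,0,1,-0.157,-0.284,-0.11,0,1,-0.157,-0.284,-0.11,0,1,-0.157,-0.284,-0.11,0,1,-0.157,-0.284,-0.1,0,1,-0.157,-0.284,-0.09,0,1,-0.157,-0.284,-0.09,0,1,-0.157,-0.284,-0.09,0,1]}}

```text
time: 5.2
eef_pos: [537.0, 9.5, 142.0]
eef_rot: [[-0.962, 0.272, -0.001], [0.272, 0.962, 0.0], [0.001, 0.0, -1.0]]
wrist_force: [0.3, 0.3, -1.6]
gripper_width: 21.0
gripper_force: 41.1
```

Run:
```python
from h import *
s=get_state();a=get_image("wrist");cv2.imwrite("pics/w3.png",a)
print(s['time'],s['eef_pos'],s['wrist_force'],s['gripper_width'])
for t in["adapter_a_center","gauge_grip","nest_blue"]:print(t,[(np.round(d['box']).tolist(),round(d['conf'],2)) for d in spot_in("wrist",t)])
```

```text
5.2 [537.00275723   9.54994238 142.01104277] [ 0.31070655  0.26363835 -1.60612079] 21.00196767312455
adapter_a_center [([106.0, 180.0, 181.0, 238.0], 0.81)]
gauge_grip [([247.0, 226.0, 309.0, 342.0], 0.57)]
nest_blue [([79.0, 157.0, 339.0, 250.0], 0.65)]
```

View pics/w3.png

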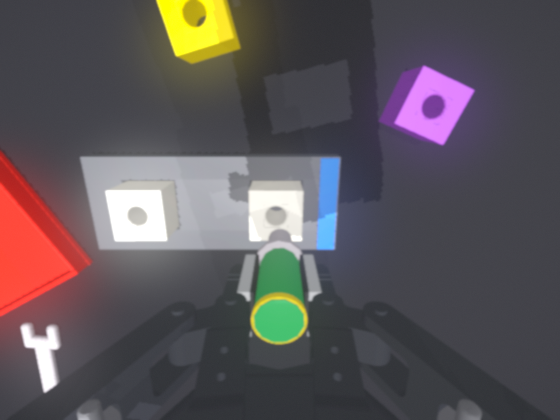

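Wrist view: the blue-end bore is at (276,215), the plain-end bore at (137,215), the gauge nose tip at (280,235), and the rack edges are parallel to the image. I'll take one enlarged crop to get the offsets precisely.

Run:
```python
from h import *
a=cv2.imread("pics/w3.png")
f=lambda x0,y0:cv2.resize(a[y0:y0+75,x0:x0+80],None,fx=5,fy=5,interpolation=cv2.INTER_CUBIC)
c=np.hstack([f(100,175),f(240,175)])
for x in range(0,800,50): cv2.line(c,(x,0),(x,6),(0,0,255),1)
for y in range(0,375,50): cv2.line(c,(0,y),(6,y),(0,0,255),1);cv2.line(c,(400,y),(406,y),(0,0,255),1)
cv2.imwrite("pics/c3.png",c)
g=cv2.cvtColor(a,cv2.COLOR_BGR2GRAY)
print(g[214,240:315].tolist());print(g[170:260,276].tolist());print(g[170:250,137].tolist());print(g[214,100:185].tolist());print(g[238,255:305].tolist());print(g[234,255:305].tolist())
```

```text
[184, 184, 182, 181, 179, 179, 178, 181, 194, 216, 233, 240, 242, 242, 242, 242, 243, 243, 243, 243, 243, 243, 242, 239, 229, 211, 192, 181, 180, 181, 182, 182, 183, 184, 185, 185, 186, 185, 185, 184, 184, 183, 182, 180, 180, 188, 205, 219, 230, 237, 240, 240, 240, 242, 243, 243, 246, 249, 250, 250, 248, 235, 206, 164, 136, 132, 132, 131, 132, 131, 131, 131, 130, 130, 130]
[128, 128, 129, 128, 129, 128, 128, 129, 129, 131, 147, 174, 185, 187, 188, 188, 188, 188, 188, 192, 216, 243, 253, 254, 254, 254, 253, 253, 254, 254, 254, 254, 254, 254, 250, 231, 191, 150, 136, 139, 152, 173, 183, 185, 186, 186, 186, 186, 185, 185, 184, 183, 183, 184, 190, 203, 216, 219, 217, 197, 169, 158, 155, 155, 155, 155, 155, 153, 153, 155, 166, 187, 203, 208, 208, 209, 207, 194, 163, 131, 123, 122, 121, 120, 120, 120, 120, 119, 120, 120]
[179, 179, 180, 180, 181, 181, 181, 182, 181, 175, 172, 185, 194, 196, 197, 197, 197, 197, 198, 211, 252, 255, 255, 255, 255, 255, 255, 255, 255, 255, 255, 255, 255, 255, 255, 255, 247, 205, 190, 189, 190, 190, 192, 192, 194, 196, 196, 197, 197, 197, 197, 198, 198, 201, 21
[... 355 characters left out ...]
01, 221, 254, 255, 255, 255, 255, 255, 255, 255, 255, 255, 255, 255, 255, 255, 255, 255, 254, 214, 187, 181, 181, 181, 181, 181, 180, 180, 180, 179, 178, 176, 169, 168, 175, 182, 184, 184, 184, 185]
[255, 255, 255, 255, 255, 255, 251, 241, 240, 239, 238, 235, 224, 198, 166, 151, 150, 151, 152, 152, 152, 153, 155, 155, 155, 155, 155, 155, 154, 155, 155, 154, 153, 151, 156, 183, 234, 255, 255, 255, 255, 255, 255, 255, 255, 255, 255, 214, 178, 168]
[255, 255, 254, 244, 241, 240, 240, 240, 240, 239, 239, 239, 237, 229, 210, 182, 160, 153, 153, 153, 154, 155, 156, 156, 157, 157, 157, 157, 156, 156, 156, 155, 155, 158, 176, 203, 226, 238, 241, 241, 239, 237, 236, 237, 237, 232, 214, 189, 173, 168]
```

View pics/c3.png

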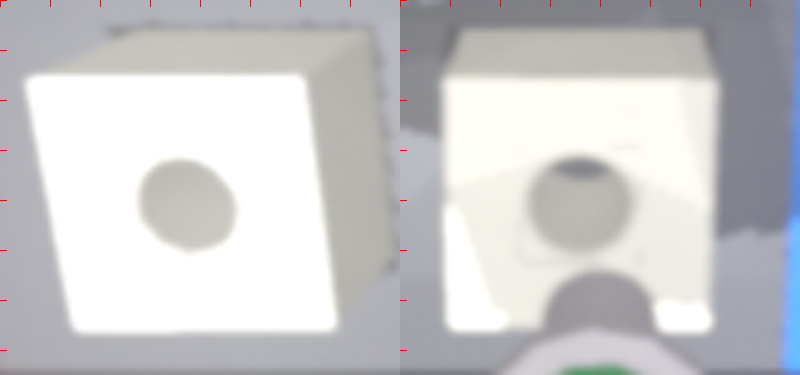

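```bash
cat >> h.py <<'E'
def proj(p,st=None):
  "tool coords -> wrist pixel"
  c=get_calibration("wrist");q=np.linalg.inv(np.array(c['T_tool_cam']))@np.r_[p,1]
  return np.array([c['fx']*q[0]/q[2]+c['cx'],c['fy']*q[1]/q[2]+c['cy']])
def toprow(x,y,z=44.9):
  R=[(6.8,z),(8,z-2.5),(8,z-15)]
  return min(proj([x+r*np.cos(t),y+r*np.sin(t),zz])[1] for r,zz in R for t in np.linspace(-1,1,21))
def gtop_px(x,y): 
  P=np.array([proj([x+11*np.cos(t),y+11*np.sin(t),44.9-112+0]) for t in np.linspace(0,6.28,60)]);return P.min(0),P.max(0)
E
python3 - <<'E'
from h import *
s=get_state()
for u,v in[(275.5,215.2),(137,214.6)]:
  p=ray("wrist",u,v,48,s);print(p.round(1),tool(s,p).round(1))
for x in(-3,-2,-1,0,1,2,3):print(x,toprow(x,0).round(1),proj([x,0,44.9-12]).round(1))
for y in(0,1):print(proj([0,y,40]))
a=cv2.imread("pics/w3.png")
print(gaugetop(a,(230,240,330,360),s,s['eef_pos'][2]+42.1),[np.round(k,1) for k in gtop_px(0,0)],)
E
```

```text
[539.5   6.   48. ] [-2.7 -2.6 94.8]
[ 507.5 -104.8   48. ] [  -2.  -117.9   94.8]
-3 230.8 [278.5 248.1]
-2 229.4 [278.5 246.6]
-1 228.0 [278.5 245.2]
0 226.5 [278.5 243.8]
1 225.1 [278.5 242.3]
2 223.7 [278.5 240.9]
3 222.3 [278.5 239.5]
[278.52848094 239.20852482]
[280.0488988  239.20761216]
((np.int64(250), np.int64(249), np.int64(59), np.int64(96)), np.float64(279.0), np.float64(315.0), array([533.7,  10.6, 184.9]), array([  4.1,   0.3, -42.1])) [array([243.9, 348.7]), array([312.6, 402. ])]
```

Run:
```python
from h import *
def ring(x,z,r): 
  P=np.array([proj([x+r*np.cos(t),r*np.sin(t),z]) for t in np.linspace(0,6.28,90)]);return P.min(0).round(1),P.max(0).round(1)
for x in(-2,0,2,4):print(x,'top',ring(x,-42.1,11),'collar',ring(x,12.9,14),'tip',ring(x,44.9,6.8)[0])
a=cv2.imread("pics/w3.png");print(a[225:262,279].tolist());print(a[285:350:2,279].tolist())
```

```text
-2 top (array([250.9, 304.4]), array([305.8, 349.7])) collar (array([254.1, 239.4]), array([302.9, 283. ])) tip [268.5 229.6]
0 top (array([250.8, 300. ]), array([306. , 345.8])) collar (array([254. , 236.1]), array([303., 280.])) tip [268.4 226.8]
2 top (array([250.6, 295.5]), array([306.1, 341.8])) collar (array([253.9, 232.8]), array([303.1, 277. ])) tip [268.4 224. ]
4 top (array([250.5, 291.1]), array([306.2, 337.8])) collar (array([253.8, 229.4]), array([303.1, 274. ])) tip [268.4 221.2]
[[206, 214, 216], [215, 222, 224], [213, 219, 221], [203, 208, 210], [181, 181, 185], [164, 160, 163], [161, 155, 160], [161, 155, 159], [160, 154, 159], [161, 155, 159], [160, 155, 159], [161, 155, 159], [160, 154, 158], [159, 153, 157], [162, 156, 160], [177, 171, 174], [198, 191, 196], [211, 204, 208], [213, 207, 212], [213, 206, 212], [213, 207, 212], [209, 204, 207], [190, 191, 187], [149, 168, 140], [111, 151, 94], [102, 148, 82], [101, 148, 80], [100, 148, 80], [101, 148, 79], [99, 147, 78], [98, 147, 77], [99, 148, 77], [98, 147, 76], [98, 148, 76], [98, 147, 76], [97, 147, 75], [96, 147, 74]]
[[86, 144, 63], [86, 144, 62], [87, 145, 63], [83, 148, 88], [60, 167, 175], [50, 177, 195], [53, 216, 234], [96, 201, 184], [128, 203, 93], [124, 201, 82], [120, 198, 79], [119, 198, 78], [118, 197, 76], [118, 197, 77], [118, 196, 77], [116, 196, 75], [117, 196, 75], [116, 195, 73], [115, 195, 73], [114, 195, 73], [113, 195, 72], [114, 195, 72], [113, 194, 70], [113, 194, 71], [113, 193, 70], [113, 193, 69], [113, 193, 70], [113, 193, 71], [104, 197, 130], [73, 184, 186], [75, 87, 89], [76, 74, 70], [76, 73, 69]]
```

>>> {"fn": "jog_arm", "kwargs": {"rows": [-0.001,-0.003,0,0,1,-0.001,-0.003,0.02,0,1,-0.001,-0.003,0.035,0,1,-0.001,-0.003,0.041,0,1,-0.001,-0.003,0.041,0,1,-0.001,-0.003,0.041,0,1]}}

```text
time: 6.15
eef_pos: [537.9, 5.2, 101.7]
eef_rot: [[-0.962, 0.274, 0.001], [0.274, 0.962, -0.0], [-0.001, 0.0, -1.0]]
wrist_force: [0.7, -0.1, -0.9]
gripper_width: 20.9
gripper_force: 41.1
```

Run:
```python
from h import *
s=get_state();a=get_image("wrist");cv2.imwrite("pics/w4f.png",a)
print(s['time'],s['eef_pos'],s['wrist_force'])
c=cv2.resize(a[190:290,230:330],None,fx=6,fy=6,interpolation=cv2.INTER_CUBIC)
for k in range(0,600,60): cv2.line(c,(k,0),(k,6),(0,0,255),1);cv2.line(c,(0,k),(6,k),(0,0,255),1)
cv2.imwrite("pics/c4.png",c)
p=ray("wrist",275.5,215.2,48,{'eef_pos':np.array([537.0,9.55,142.0]),'eef_rot':s['eef_rot']});t=tool(s,p)
P=np.array([proj(t+[8.75*np.cos(q),8.75*np.sin(q),0]) for q in np.linspace(0,6.28,90)]);print(t,P.min(0),P.max(0),proj(t))
P=np.array([proj(t+[i*22,j*22,0]) for i in(1,-1) for j in(1,-1)]);print(P.round(1))
```

```text
6.15 [537.90074675   5.24993489 101.73228926] [ 0.66747093 -0.10212753 -0.94523787]
[-0.35142812  1.33482204 53.73276633] [267.97171189 219.95141897] [292.92338273 243.04265606] [280.44751744 231.65130362]
[[312.9 201.6]
 [248.1 201.6]
 [310.8 259.7]
 [250.  259.8]]
```

View pics/c4.png

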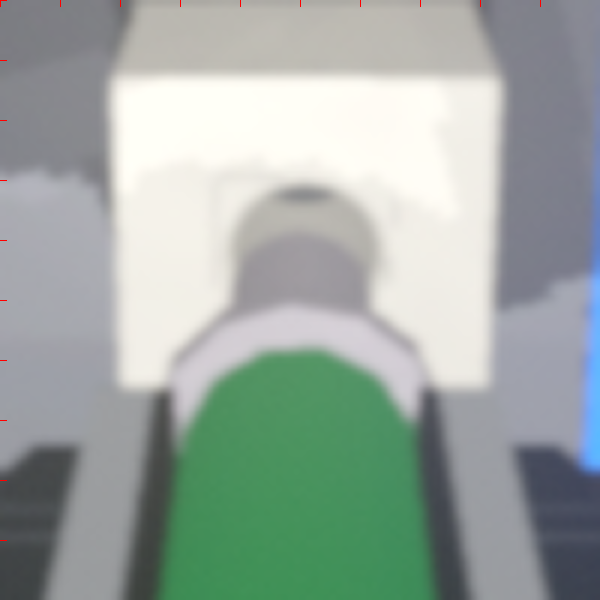

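The bore appears at (280.3,232) and the nose at (279.8,~236), with the tip about 9 mm above the mouth. They're nearly aligned, so I'll make a small correction and lower gently.

>>> {"fn": "jog_arm", "kwargs": {"rows": [0.001,0.0005,0,0,1,0.001,0.0005,0.003,0,1,0.001,0.0005,0.006,0,1,0.001,0.0005,0.009,0,1,0.001,0.0005,0.01,0,1,0.001,0.0005,0.01,0,1,0.001,0.0005,0.01,0,1]}}

```text
time: 7.08
eef_pos: [536.7, 6.1, 91.4]
eef_rot: [[-0.962, 0.273, -0.0], [0.273, 0.962, 0.0], [0.0, 0.0, -1.0]]
wrist_force: [-0.1, -0.1, -1.4]
gripper_width: 21.2
gripper_force: 41.1
```

Run:
```python
from h import *
s=get_state();a=get_image("wrist");cv2.imwrite("pics/w5f.png",a)
print(s['time'],s['eef_pos'],s['wrist_force'],s['ft_torque'])
c=cv2.resize(a[190:290,230:330],None,fx=6,fy=6,interpolation=cv2.INTER_CUBIC)
cv2.imwrite("pics/c5.png",c)
```

```text
7.075 [536.68307191   6.05657254  91.36331383] [-0.11577056 -0.05163312 -1.382419  ] [-0.02067306  0.00603016  0.00520407]
```

View pics/c5.png

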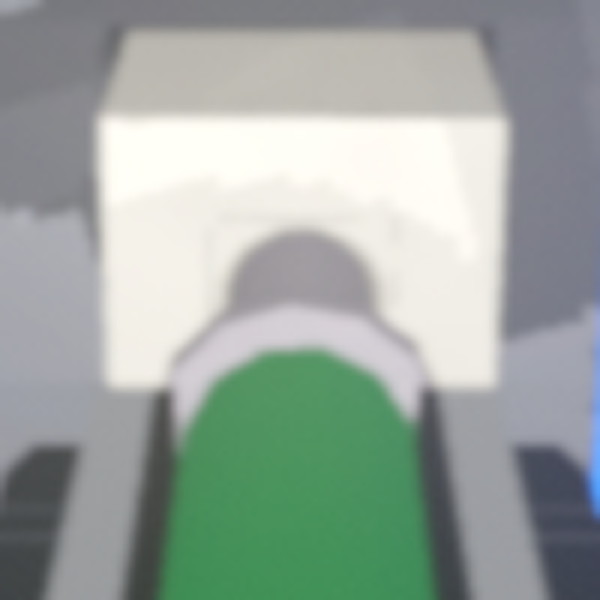

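The nose covers the bore, the tip is about 1.5 mm in, and there is no contact force. I'll continue down slowly.

>>> {"fn": "jog_arm", "kwargs": {"rows": [0,0,0.001,0,1,0,0,0.002,0,1,0,0,0.003,0,1,0,0,0.004,0,1,0,0,0.004,0,1]}}

```text
time: 7.75
eef_pos: [536.8, 6.0, 87.3]
eef_rot: [[-0.962, 0.273, 0.0], [0.273, 0.962, -0.0], [-0.0, 0.0, -1.0]]
wrist_force: [1.5, -0.9, -1.3]
gripper_width: 21.2
gripper_force: 41.1
```

>>> {"fn": "jog_arm", "kwargs": {"rows": [-0.0003,0,0.001,0,1,-0.0003,0,0.002,0,1,-0.0003,0,0.003,0,1,-0.0003,0,0.004,0,1,-0.0003,0,0.004,0,1]}}

```text
time: 8.38
eef_pos: [536.9, 6.0, 83.2]
eef_rot: [[-0.962, 0.273, -0.0], [0.273, 0.962, 0.0], [0.0, 0.0, -1.0]]
wrist_force: [0.1, -0.5, -1.3]
gripper_width: 21.0
gripper_force: 41.1
```

>>> {"fn": "jog_arm", "kwargs": {"rows": [0,0,0.0005,0,1,0,0,0.001,0,1,0,0,0.0015,0,1,0,0,0.002,0,1,0,0,0.002,0,1]}}

```text
time: 9.0
eef_pos: [537.0, 6.0, 81.3]
eef_rot: [[-0.962, 0.273, -0.0], [0.273, 0.962, -0.0], [0.0, -0.0, -1.0]]
wrist_force: [0.8, -0.6, -1.4]
gripper_width: 21.2
gripper_force: 41.1
```

>>> {"fn": "jog_arm", "kwargs": {"rows": [0,0,0.0005,0,1,0,0,0.001,0,1,0,0,0.001,0,1]}}

```text
time: 9.38
eef_pos: [537.2, 5.9, 80.9]
eef_rot: [[-0.962, 0.273, 0.0], [0.273, 0.962, -0.0], [-0.0, 0.0, -1.0]]
wrist_force: [-1.0, -0.5, 3.5]
gripper_width: 20.6
gripper_force: 41.5
```

>>> {"fn": "jog_arm", "kwargs": {"rows": [0,0,0.0005,0,1,0,0,0.001,0,1,0,0,0.001,0,1]}}

```text
time: 9.75
eef_pos: [537.5, 5.9, 80.8]
eef_rot: [[-0.962, 0.273, 0.001], [0.273, 0.962, -0.0], [-0.001, 0.0, -1.0]]
wrist_force: [-2.0, 1.1, 7.4]
gripper_width: 21.1
gripper_force: 42.0
```

It stopped hard at 12 mm with about 9 N of contact force, so the blue-end adapter is the one that fails. I'll retract and go to the plain-end one.

>>> {"fn": "jog_arm", "kwargs": {"rows": [0,0,-0.01,0,1,0,0,-0.026,0,1,0.0005,-0.02,-0.03,0,1,0.0005,-0.07,-0.03,0,1,0.0005,-0.1157,-0.03,0,1,0.0005,-0.1157,-0.03,0,1,0.0005,-0.1157,-0.025,0,1,0.0005,-0.1157,-0.021,0,1,0.0005,-0.1157,-0.021,0,1,0.0005,-0.1157,-0.021,0,1]}}

```text
time: 11.0
eef_pos: [505.0, -104.6, 100.2]
eef_rot: [[-0.962, 0.272, -0.0], [0.272, 0.962, 0.0], [0.0, 0.0, -1.0]]
wrist_force: [0.5, 0.6, -1.4]
gripper_width: 21.4
gripper_force: 41.1
```

Run:
```python
from h import *
s=get_state();a=get_image("wrist");cv2.imwrite("pics/w6f.png",a)
print(s['time'],s['eef_pos'],s['wrist_force'])
g=cv2.cvtColor(a,cv2.COLOR_BGR2GRAY)
for r in(224,226,230):print(r,g[r,240:322].tolist())
print(g[195:250,280].tolist())
b=cv2.cvtColor(cv2.imread("pics/w4f.png"),cv2.COLOR_BGR2GRAY)
for r in(224,226,230):print(r,b[r,240:322].tolist())
print(b[195:250,280].tolist())
```

```text
11.0 [ 504.984566   -104.61000356  100.23426454] [ 0.49985271  0.61472725 -1.4314763 ]
224 [175, 173, 168, 157, 144, 146, 178, 216, 235, 241, 241, 241, 241, 241, 241, 241, 241, 241, 240, 240, 240, 239, 239, 239, 238, 238, 238, 238, 238, 238, 236, 232, 227, 219, 208, 196, 186, 179, 175, 175, 178, 185, 196, 209, 221, 229, 233, 236, 238, 238, 238, 238, 237, 236, 236, 238, 239, 240, 242, 244, 248, 251, 252, 252, 251, 251, 251, 251, 250, 242, 219, 180, 147, 136, 134, 132, 131, 130, 129, 128, 127, 127]
226 [173, 170, 161, 151, 144, 144, 173, 213, 234, 241, 241, 241, 241, 241, 241, 241, 241, 241, 241, 240, 240, 240, 239, 237, 238, 239, 239, 238, 235, 227, 216, 204, 193, 185, 177, 171, 165, 160, 158, 157, 159, 163, 170, 177, 183, 192, 204, 216, 226, 234, 237, 237, 237, 237, 238, 237, 238, 237, 238, 239, 240, 242, 242, 244, 247, 249, 249, 250, 249, 242, 219, 179, 144, 131, 129, 128, 128, 127, 127, 127, 126, 126]
230 [172, 172, 168, 158, 142, 139, 168, 211, 233, 240, 241, 241, 241, 241, 241, 241, 241, 241, 241, 242, 241, 241, 238, 234, 234, 235, 228, 212, 193, 182, 179, 177, 173, 169, 163, 161
[... 1328 characters left out ...]
128, 127]
230 [172, 172, 172, 172, 173, 173, 173, 175, 186, 208, 228, 238, 240, 241, 241, 241, 241, 242, 242, 242, 242, 242, 242, 241, 238, 234, 230, 224, 208, 189, 181, 176, 173, 169, 164, 160, 158, 158, 158, 159, 159, 159, 159, 160, 161, 165, 169, 174, 177, 178, 178, 180, 192, 211, 227, 235, 238, 238, 239, 239, 239, 239, 239, 239, 238, 238, 238, 238, 238, 237, 233, 219, 189, 151, 132, 129, 128, 127, 127, 127, 126, 127]
[186, 187, 187, 188, 188, 187, 192, 216, 242, 253, 253, 253, 253, 253, 253, 253, 253, 253, 253, 253, 253, 250, 244, 239, 229, 203, 163, 142, 154, 174, 183, 184, 180, 173, 162, 159, 158, 158, 157, 157, 158, 157, 157, 156, 158, 170, 191, 206, 209, 209, 209, 204, 186, 155, 130]
```

Run:
```python
from h import *
for x in(-3,-2.5,-2,-1.5,-1,-.5):
  z=52.2;print(x,proj([x+8.75,0,z])[1].round(2),proj([x+22,0,z])[1].round(2))
for y in(0,.5,1):print(y,proj([-1.5,y,52.2])[0])
print('w4',proj([-.35+8.75,0,53.7])[1],proj([-.35+22,0,53.7])[1])
```

```text
-3 224.32 206.04
-2.5 223.65 205.33
-2 222.97 204.63
-1.5 222.29 203.92
-1 221.61 203.21
-0.5 220.93 202.5
0 278.5438754880031
0.5 279.2604349676001
1 279.9769935500969
w4 219.96483003698052 201.64220893671617
```

>>> {"fn": "jog_arm", "kwargs": {"rows": [-0.001,-0.0007,0,0,1,-0.001,-0.0007,0.003,0,1,-0.001,-0.0007,0.006,0,1,-0.001,-0.0007,0.007,0,1,-0.001,-0.0007,0.008,0,1,-0.001,-0.0007,0.009,0,1,-0.001,-0.0007,0.009,0,1,-0.001,-0.0007,0.009,0,1]}}

```text
time: 12.05
eef_pos: [505.7, -106.1, 91.4]
eef_rot: [[-0.962, 0.273, 0.0], [0.273, 0.962, -0.0], [-0.0, 0.0, -1.0]]
wrist_force: [-0.2, -0.9, -1.3]
gripper_width: 21.0
gripper_force: 41.1
```

>>> {"fn": "jog_arm", "kwargs": {"rows": [0,0,0.001,0,1,0,0,0.002,0,1,0,0,0.002,0,1]}}

```text
time: 12.42
eef_pos: [505.5, -106.1, 89.2]
eef_rot: [[-0.962, 0.273, -0.0], [0.273, 0.962, 0.0], [0.0, 0.0, -1.0]]
wrist_force: [0.0, 0.2, -1.5]
gripper_width: 21.1
gripper_force: 41.1
```

>>> {"fn": "jog_arm", "kwargs": {"rows": [0,0,0.001,0,1,0,0,0.002,0,1,0,0,0.003,0,1,0,0,0.004,0,1,0,0,0.005,0,1,0,0,0.006,0,1,0,0,0.0065,0,1,0,0,0.007,0,1,0,0,0.007,0,1]}}

```text
time: 13.55
eef_pos: [505.6, -106.1, 82.3]
eef_rot: [[-0.962, 0.274, 0.0], [0.274, 0.962, 0.0], [-0.0, 0.0, -1.0]]
wrist_force: [-0.2, -0.0, -1.9]
gripper_width: 21.2
gripper_force: 41.2
```

>>> {"fn": "jog_arm", "kwargs": {"rows": [0,0,0.0005,0,1,0,0,0.001,0,1,0,0,0.0015,0,1,0,0,0.002,0,1,0,0,0.002,0,1]}}

```text
time: 14.18
eef_pos: [505.7, -106.1, 80.3]
eef_rot: [[-0.962, 0.273, 0.0], [0.273, 0.962, 0.0], [-0.0, 0.0, -1.0]]
wrist_force: [1.0, -0.5, -1.9]
gripper_width: 21.1
gripper_force: 41.2
```

Past 12 mm without resistance. I'll keep going towards the collar seat at TCP z of about 61.

>>> {"fn": "jog_arm", "kwargs": {"rows": [0,0,0.001,0,1,0,0,0.002,0,1,0,0,0.004,0,1,0,0,0.006,0,1,0,0,0.008,0,1,0,0,0.01,0,1,0,0,0.012,0,1,0,0,0.012,0,1]}}

```text
time: 15.18
eef_pos: [505.5, -106.1, 68.1]
eef_rot: [[-0.962, 0.273, -0.0], [0.273, 0.962, 0.0], [0.0, -0.0, -1.0]]
wrist_force: [1.1, 1.2, -1.7]
gripper_width: 21.2
gripper_force: 41.2
```

>>> {"fn": "jog_arm", "kwargs": {"rows": [0,0,0.001,0,1,0,0,0.002,0,1,0,0,0.003,0,1,0,0,0.004,0,1,0,0,0.005,0,1,0,0,0.0055,0,1,0,0,0.006,0,1,0,0,0.006,0,1]}}

```text
time: 16.18
eef_pos: [505.6, -106.1, 62.2]
eef_rot: [[-0.962, 0.273, -0.0], [0.273, 0.962, 0.0], [0.0, 0.0, -1.0]]
wrist_force: [0.9, -0.1, -0.5]
gripper_width: 21.1
gripper_force: 41.2
```

>>> {"fn": "jog_arm", "kwargs": {"rows": [0,0,0.0005,0,1,0,0,0.001,0,1,0,0,0.0013,0,1,0,0,0.0013,0,1]}}

```text
time: 16.68
eef_pos: [505.7, -106.1, 61.2]
eef_rot: [[-0.962, 0.273, 0.0], [0.273, 0.962, -0.0], [-0.0, -0.0, -1.0]]
wrist_force: [0.4, 0.7, 0.5]
gripper_width: 20.7
gripper_force: 41.2
```

>>> {"fn": "jog_arm", "kwargs": {"rows": [0,0,0.0004,0,1,0,0,0.0008,0,1,0,0,0.0008,0,1]}}

```text
time: 17.05
eef_pos: [505.8, -106.2, 61.1]
eef_rot: [[-0.962, 0.273, 0.0], [0.273, 0.962, -0.0], [-0.0, -0.0, -1.0]]
wrist_force: [-2.6, 0.6, 6.1]
gripper_width: 21.5
gripper_force: 41.7
```

The collar is seated at the full 32 mm with about 7 N of contact force, so the plain-end adapter passes. I'll release there and lift off.

>>> {"fn": "jog_arm", "kwargs": {"rows": [0,0,0,0,0.7,0,0,0,0,0.4,0,0,0,0,0,0,0,0,0,0,0,0,0,0,0,0,0,0,0,0,0,0,-0.02,0,0,0,0,-0.07,0,0,0,0,-0.08,0,0,0,0,-0.08,0,0]}}

```text
time: 18.3
eef_pos: [506.1, -106.3, 140.9]
eef_rot: [[-0.962, 0.273, 0.002], [0.273, 0.962, -0.001], [-0.002, -0.0, -1.0]]
wrist_force: [0.8, -0.6, -0.4]
gripper_width: 85.6
gripper_force: 0.0
```

Run:
```python
from h import *
s=get_state();a=get_image("wrist");cv2.imwrite("pics/w7f.png",a)
print(s['time'],s['eef_pos'],s['wrist_force'],s['gripper_width'])
def ring(x,y,z,r):
  P=np.array([proj([x+r*np.cos(t),y+r*np.sin(t),z]) for t in np.linspace(0,6.28,90)]);return P.min(0).round(1),P.max(0).round(1)
h=cv2.cvtColor(a,cv2.COLOR_BGR2HSV);print(gaugetop(a,(230,180,330,350),s,103),'pred',ring(-1.5,.8,s['eef_pos'][2]-103,11))
```

```text
18.3 [ 506.07002541 -106.2528938   140.94141757] [ 0.80208723 -0.60621915 -0.44382201] 85.5517344138052
((np.int64(263), np.int64(205), np.int64(34), np.int64(52)), np.float64(279.5), np.float64(239.5), array([ 505.6, -105.5,  103. ]), array([ 0.7,  0.6, 37.9])) pred (array([262.9, 226.9]), array([296.6, 257.7]))
```

>>> {"fn": "jog_arm", "kwargs": {"rows": [-0.0005,0.06,0,0,0,-0.0005,0.1164,0,0,0,-0.0005,0.1164,0,0,0,-0.0005,0.1164,0.04,0,0,-0.0005,0.1164,0.08,0,0,-0.0005,0.1164,0.11,0,0,-0.0005,0.1164,0.119,0,0,-0.0005,0.1164,0.119,0,0,-0.0005,0.1164,0.119,0,0]}}

```text
time: 19.48
eef_pos: [539.0, 5.3, 22.6]
eef_rot: [[-0.962, 0.274, 0.002], [0.274, 0.962, -0.0], [-0.002, 0.0, -1.0]]
wrist_force: [0.4, 0.3, -0.0]
gripper_width: 85.4
gripper_force: 0.0
```

>>> {"fn": "jog_arm", "kwargs": {"rows": [0,0,0,0,0.3,0,0,0,0,0.5,0,0,0,0,1,0,0,0,0,1,0,0,0,0,1,0,0,0,0,1,0,0,0,0,1], "grip_force": 50}}

```text
time: 20.35
eef_pos: [538.7, 5.7, 22.2]
eef_rot: [[-0.962, 0.273, 0.001], [0.273, 0.962, -0.0], [-0.001, 0.0, -1.0]]
wrist_force: [-0.1, 0.6, 6.0]
gripper_width: 42.9
gripper_force: 53.0
```

>>> {"fn": "jog_arm", "kwargs": {"rows": [0,0,-0.01,0,1,0,0,-0.04,0,1,0,0,-0.09,0,1,0,0,-0.12,0,1,0,0,-0.12,0,1,-0.005,-0.04,-0.12,0,1,-0.012,-0.09,-0.12,0,1,-0.018,-0.14,-0.12,0,1,-0.024,-0.19,-0.12,0,1,-0.035,-0.25,-0.12,0,1,-0.035,-0.288,-0.12,0,1,-0.035,-0.288,-0.12,0,1]}}

```text
time: 21.85
eef_pos: [490.7, -282.1, 138.3]
eef_rot: [[-0.961, 0.277, -0.004], [0.277, 0.961, 0.003], [0.005, 0.002, -1.0]]
wrist_force: [0.4, 0.5, -2.5]
gripper_width: 43.2
gripper_force: 52.5
```

Run:
```python
from h import *
s=get_state();a=get_image("wrist");cv2.imwrite("pics/w8.png",a)
print(s['time'],s['eef_pos'],s['wrist_force'],s['gripper_width'],s['gripper_force'])
for u,v in[(323,218),(371,208.8),(385,263.4),(335.6,274.4),(353.7,241.2)]:print(ray("top",u,v,25).round(),proj(tool(s,ray("top",u,v,25)+[2.5,3,0])).round())
```

```text
21.85 [ 490.65039708 -282.13101805  138.28150474] [ 0.44218951  0.53337413 -2.52396759] 43.20406063131981 52.477206056937575
[ 550. -201.   25.] [384. 243.]
[ 577. -327.   25.] [263. 299.]
[ 434. -359.   25.] [178. 171.]
[ 404. -233.   25.] [312.  91.]
[ 490. -280.   25.] [284. 207.]
```

View pics/w8.png

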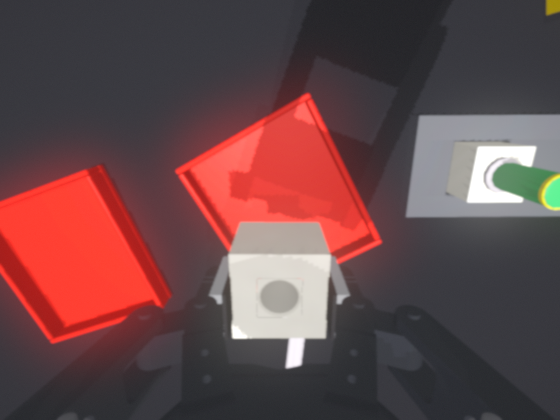

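The adapter is held upright over the correct tray (corners (310,94), (380,241), (178,171)), and the gauge stands home at the plain end. I'll lower it.

>>> {"fn": "jog_arm", "kwargs": {"rows": [0,0,0.03,0,1,0,0,0.06,0,1,0,0,0.09,0,1,0,0,0.105,0,1,0,0,0.112,0,1,0,0,0.114,0,1,0,0,0.114,0,1,0,0,0.114,0,1]}}

```text
time: 22.9
eef_pos: [493.5, -281.3, 28.3]
eef_rot: [[-0.962, 0.274, 0.002], [0.274, 0.962, -0.001], [-0.002, -0.001, -1.0]]
wrist_force: [0.1, -0.4, -2.7]
gripper_width: 43.4
gripper_force: 52.5
```

>>> {"fn": "jog_arm", "kwargs": {"rows": [0,0,0.002,0,1,0,0,0.004,0,1,0,0,0.006,0,1,0,0,0.007,0,1,0,0,0.008,0,1,0,0,0.008,0,1]}}

```text
time: 23.65
eef_pos: [492.9, -280.9, 19.3]
eef_rot: [[-0.962, 0.274, 0.0], [0.274, 0.962, -0.0], [-0.0, -0.0, -1.0]]
wrist_force: [-0.2, -0.4, -0.6]
gripper_width: 43.4
gripper_force: 52.6
```

>>> {"fn": "jog_arm", "kwargs": {"rows": [0,0,0.0005,0,1,0,0,0.001,0,1,0,0,0.001,0,1]}}

```text
time: 24.02
eef_pos: [493.0, -281.0, 19.2]
eef_rot: [[-0.962, 0.273, -0.0], [0.273, 0.962, 0.0], [0.0, 0.0, -1.0]]
wrist_force: [-1.9, 2.3, 5.1]
gripper_width: 43.5
gripper_force: 53.5
```

The adapter is on the floor. I'll release with a partial opening and lift straight up.

>>> {"fn": "jog_arm", "kwargs": {"rows": [0,0,0,0,0.3,0,0,0,0,0.25,0,0,0,0,0.2,0,0,0,0,0.2,0,0,-0.01,0,0.2,0,0,-0.04,0,0.2,0,0,-0.09,0,0.2,0,0,-0.14,0,0,0,0,-0.18,0,0,0,0,-0.18,0,0,0,0,-0.18,0,0,0,0,-0.18,0,0]}}

```text
time: 25.52
eef_pos: [491.9, -280.2, 196.2]
eef_rot: [[-0.962, 0.273, -0.003], [0.273, 0.962, 0.002], [0.003, 0.001, -1.0]]
wrist_force: [0.1, -0.0, 0.6]
gripper_width: 85.7
gripper_force: 0.0
```

Run:
```python
from h import *
s=get_state();a=get_image("wrist");cv2.imwrite("pics/w9.png",a)
print(s['time'],s['eef_pos'],s['wrist_force'],s['gripper_width'])
t=tool(s,[493,-281,45]);print('pred top face',[proj(t+[i*22,j*22,0]).round().tolist() for i in(1,-1) for j in(1,-1)])
for n in["adapter_a_center","gauge_grip","tray_in"]:print(n,[(np.round(d['box']).tolist(),round(d['conf'],2)) for d in spot_in("wrist",n)])
m=cv2.inRange(a,(185,185,185),(255,255,255));k,l,st,c=cv2.connectedComponentsWithStats(m)
print([x.tolist() for x in st[1:] if x[4]>300])
```

```text
25.525 [ 491.92712726 -280.24168531  196.21137519] [ 0.11397906 -0.0473459   0.60331853] 85.70373058111615
pred top face [[300.0, 174.0], [256.0, 174.0], [299.0, 216.0], [257.0, 216.0]]
adapter_a_center [([416.0, 134.0, 485.0, 184.0], 0.95)]
gauge_grip [([442.0, 146.0, 508.0, 186.0], 0.96), ([254.0, 167.0, 297.0, 219.0], 0.67)]
tray_in [([14.0, 155.0, 182.0, 307.0], 0.81), ([192.0, 96.0, 362.0, 271.0], 0.79)]
[[429, 138, 57, 49, 1723], [256, 173, 45, 45, 1797], [275, 272, 36, 96, 1513]]
```

The adapter's top face lies exactly where an upright one in the tray should be, and the gripper is clear of everything.

```bash
python3 -c "
from rig import *
print(hand_in())"
```

```text
the job is handed in; nothing more can be done
None
```

The job is handed in, with no verdict shown: the blue-end adapter failed (hard stop at 12 mm) and stands upright in the red tray nearer the base, while the plain-end adapter passed and keeps the gauge fully home in its nest.

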